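Load the last sample jar and clamp the transport case

ROBOT

A 6-joint arm with a two-finger parallel gripper is mounted at the origin on the work surface. World frame = base frame: x ahead of the robot, y to its left, z up, the work surface at z = 0. Lengths are in mm, angles in rad, forces in N, time in s.
With the tool pointing down it reaches from about 150 to 775 mm from the base axis. Payload 6.1 kg.
Tool frame: the origin (TCP) lies midway between the tips of the shut fingers; the grasp point (between the pads) lies 19 mm behind it; z points along the fingers, x is the direction in which the jaws open and shut, and the axes are right-handed (so a half turn about z gives the same grasp; the last joint's range is limited). The gripper opens to 85 mm and grips with 20 to 120 N. Pads are 22 mm wide; open, the fingers measure 114 mm over their backs; the gripper's body (76 mm by 85 mm) begins 54 mm behind the grasp point. The pads swing forward as they close: fully open they stand 13 mm farther back than shut.
Start: joints at [1.21, 0.126, -0.04, 1.405, 0, 1.571], TCP at [185.33, 491.183, 231.295] pointing down, gripper open.
Joint ranges: [-2.72, 2.72], [-0.95, 1.95], [-1.27, 1.35], [-1.78, 2.02], [-1.46, 1.47], [-3.14, 3.14]. Speed limits (rad/s): [2.39, 2.39, 3.01, 3.14, 3.14, 3.14].

INTERFACE

Orientations are given as a 3x3 rotation matrix whose columns are the frame's x, y, z axes.
In Python, from workcell import robot gives the robot as it stands. The module is installed in compiled form; this text tells all that it offers.
- The arm moves only by the shell command python3 -m handwheel 'ROWS' [FORCE]. ROWS is JSON, a list that holds one entry, the list of rows, each a list of 7 numbers: the turn, a rotation vector about the tool's x, y, z in rad, then the shift along the tool's x, y, z in mm, then the opening, from -1 (shut) to 1 (fully open). In form: [[[ax, ay, az, dx, dy, dz, claw], ...]]. A call has 1 to 12 rows; each row is the pose to reach, as a shift and turn from the pose measured when the call began, along the tool's axes at that moment; what a row does not reach only later rows make up. A row lasts 1/12 s, in which the tool goes at most 41.7 mm and 7.16 degrees, less where a joint would pass 70% of its speed; a pose out of reach is approached as far as the arm can. A call with a gripper value outside its range is refused whole. The fingers move at their own pace and stop on an object; FORCE is the grip in N (left out, the last holds). Time passes only in rows, so rows that repeat a pose let the fingers close. It gives the time, the measured TCP pose, the force and the opening at its end, in the units of the state.
- robot.sense(): the state, without advancing time (a new reading comes with each control period).
- robot.get_image(name): name is "side" or "top"; returns the picture (400x640x3 uint8, blue, green, red); there is no depth.
- robot.get_calibration(name): a dict with "fovy" (degrees; the focal length in pixels is half the picture's height over the tangent of half this angle, whatever the lens; pixels are square), "cx", "cy" (the principal point, pixels), "T" (4x4, takes a point from camera to world coordinates). Camera axes: x right, y up, looking along -z (the intrinsics and any distortion apply to the point x, -y, -z); pixel columns grow to the right and rows downward; lengths in mm; the calibration is good to about 2 mm. A picture is of the moment at which its call begins. get_calibration takes no time and is no camera call.
- robot.close_job(): hands the job in, once; it reports no verdict.
The state is a dict: "clock": time; "joint_pos": joint angles; "joint_vel": joint speeds; "joint_efforts": joint torques, N m; "tool_pos": TCP position; "tool_rot": TCP orientation; "wrist_force": force on the tool from outside, world axes, zero at the start; "wrist_torque": the same for the moment, N m; "finger_gap": finger opening in mm.
Only numpy, scipy, OpenCV 4.12 (cv2) and the standard library are available. Lean on these libraries where they do the work, as an engineer would, in place of code of your own. Each camera call takes 0.05 s, during which the arm holds its last target.

TASK

Take the amber jar with the blue cap from the bench and set it down gently, upright, on the round green pad in the free bay of the blue sample case, and let go. Then lower the clear lid fully shut without slamming it, and after that swing the red-handled clamp all the way down onto the lid. Leave the other jars where they stand.

Things in the scene. Friction and masses are not known exactly. Their poses are not given: they have to be found in the camera images.
- case: Blue open-topped case fixed to the bench, 190 (its x) by 250 (y) by 115 mm high, walls and floor 6 mm thick. Origin: centre of underside; z up. Lid hinge along its +x rim (robot's left, about world +y); clamp at the middle of its -x side. A grey divider, 5 mm thick, top 74 mm up, on y = 0 makes two bays 178 (x) by 116 mm (y), centres y = +61 and -61: one holds a jar, one the pad.
- lid (a joint): Angle of the clear, yellow-framed lid, rad: 0 shut on the rim, pi/2 upright, at most 1.9. It turns about a line parallel to the case's y through point lid_hinge. Lid 190 mm from hinge to free edge, 250 mm wide, 8 mm thick (shut: heights 115 to 123 mm), 0.32 kg. Stiff (0.45 N m friction): stays where left; shut it by pushing its outer face from beyond the hinge side, then down (about 5 N).
- lid_hinge (a point): Middle of the lid's hinge line, at the underside of the lid: case x = +95 mm, y = 0, height 115 mm.
- lid_edge (a point): Middle of the lid's free edge, on its outer face, 190 mm from the hinge line. A black bow handle stands 39 mm proud of the outer face 165 mm from the hinge, spanning case y = +55 to +110 mm; the rest of the face is flat.
- clamp (a joint): Angle of the hold-down clamp, rad: 0 fully down, rubber foot on the shut lid, arm level and pointing to case +x; pi/2 upright; at most 1.9 (leaning outwards). It turns about a line parallel to the case's y through point clamp_hinge. Stiff (0.12 N m friction): stays where left; shut it by pushing its outer side towards case +x, then down (about 2 N).
- clamp_hinge (a point): Middle of the clamp's hinge line: case x = -112 mm, y = 0, height 136 mm. Two steel cheeks hold it, at case x = -129 to -95 mm, y within 23 mm of 0, top at 140 mm.
- clamp_tip (a point): Free end of the clamp arm, on the side that is uppermost when down, 100 mm from the hinge. The arm is 24 mm wide (case y = -12 to +12) and 16 mm thick, centred on the hinge; its outer 45 mm is a red grip, 26 by 18 mm.
- pad: Round flat pad, green with a white edge, 90 mm across, 1 mm thick, lying on the case floor in the middle of the free bay; origin at its centre underneath (on the case floor). Cannot be moved.
- jar: The jar to load: amber, blue cap, 56 mm across, 100 mm high, 0.2 to 0.4 kg, standing on the bench. Origin: centre of its underside; z up through the cap.
- packed_jar: Amber jar with a white cap, same size, already standing in the other bay. Origin: centre of its underside.
- white_jar: White jar with a red cap, same size, standing on the bench, not wanted. Origin: centre of its underside.
- green_jar: Green jar with a black cap, same size, standing on the bench, not wanted. Origin: centre of its underside.

How it is judged (in metres and radians):
On the way, in this order (a step that is already met when the one before it is completed fails the run):
1. the jar stands upright on the green pad on the case floor, let go (horizontal distance between jar and pad below 0.03 m and z of jar in the frame of case below 0.012 m and angle between jar's own z axis and vertical below 0.12 rad and contact force between the fingers and jar below 0.1 N), for 0.2 s.
2. the lid is fully shut (value of joint lid below 0.05 rad), for 0.2 s.
3. the clamp is fully down (value of joint clamp below 0.07 rad), for 0.2 s.
At the end, for the whole second after the job is handed in: The blue-capped jar stands at rest and upright (within 0.12 rad) on the case floor, its centre within 30 mm of the green pad's centre; the lid is shut (below 0.05 rad) and the clamp down (below 0.07 rad) (horizontal distance between jar and pad below 0.03 m and z of jar in the frame of case below 0.012 m and angle between jar's own z axis and vertical below 0.12 rad and linear speed of jar below 0.02 m/s and value of joint lid below 0.05 rad and value of joint clamp below 0.07 rad); the robot touches nothing.
It fails at once if the jar is dropped into the case (moves faster than 0.6 m/s inside it) (horizontal distance between jar and pad below 0.07 m and z of jar in the frame of case below 0.08 m and linear speed of jar above 0.6 m/s).
It fails at once if the lid slams (closes faster than 2.5 rad/s near the rim) (value of joint lid below 0.4 rad and velocity of joint lid below -2.5 rad/s).
It fails at once if the jar already in the case is shifted more than 30 mm or tipped over (distance of packed_jar from where it was at the start of the episode above 0.03 m or angle between packed_jar's own z axis and vertical above 0.4 rad).
It fails at once if another jar on the bench is shifted more than 30 mm or tipped over (distance of any of white_jar, green_jar from where it was at the start of the episode above 0.03 m or angle between any of white_jar, green_jar's own z axis and vertical above 0.4 rad).
It also fails if it takes over 64 s, if anything falls off the work surface, if the arm or the gripper's body presses on something with over 40 N, if the wrist force passes 120 N, or if a joint passes its speed limit or range.

## Working session

There is one attempt and no reset: what is moved stays moved. The work goes in short steps, Python scripts to look and compute and a shell command to move; the robot and the scene stay as the last step left them, time stands still between calls to the robot, and variables do not carry over. Pictures are saved under pics/ and viewed, and the job is handed in when it is done.

```bash
mkdir -p pics; python3 - <<'E'
from workcell import robot
import cv2,numpy as np
np.set_printoptions(precision=4,suppress=True)
for n in("side","top"):
    cv2.imwrite(f"pics/{n}0.png",robot.get_image(n)); c=robot.get_calibration(n); print(n,c)
s=robot.sense();print(s)
E
```

```text
side {'fovy': 43.01161823737337, 'cx': 313.6427239205265, 'cy': 200.36407847348002, 'T': array([[  -0.2107,   -0.7709,    0.6012, 1294.6244],
       [   0.9776,   -0.1682,    0.1269,   72.1893],
       [   0.0033,    0.6144,    0.789 , 1105.0723],
       [   0.    ,    0.    ,    0.    ,    1.    ]])}
top {'fovy': 57.980606565174746, 'cx': 316.4794748546379, 'cy': 194.5878934044629, 'T': array([[  0.0051,   0.9918,  -0.128 , 433.3292],
       [ -1.    ,   0.0041,  -0.0079, -88.569 ],
       [ -0.0073,   0.128 ,   0.9917, 747.7428],
       [  0.    ,   0.    ,   0.    ,   1.    ]])}
{'clock': 0.1, 'joint_pos': array([ 1.21  ,  0.1263, -0.0405,  1.4054, -0.    ,  1.5708]), 'joint_vel': array([-0.0009, -0.002 ,  0.0019, -0.    , -0.001 ,  0.0003]), 'joint_efforts': array([  0.002 , -43.6902,  35.3606,   0.0136,   0.0001,  -0.    ]), 'tool_pos': array([185.2183, 490.8459, 230.6029]), 'tool_rot': array([[ 0.353 ,  0.9356, -0.0005],
       [ 0.9356, -0.353 , -0.0014],
       [-0.0015,  0.    , -1.    ]]), 'wrist_force': array([-0.232 , -0.486 ,  0.3022]), 'wrist_torque': array([0.03  , 0.0632, 0.0275]), 'finger_gap': 85.67070192859839}
```

View pics/side0.png

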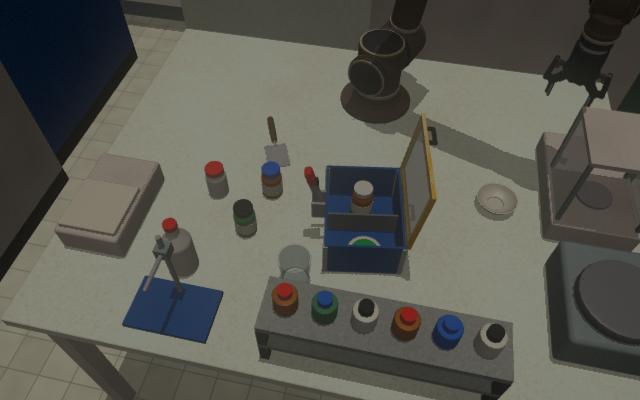

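View pics/top0.png

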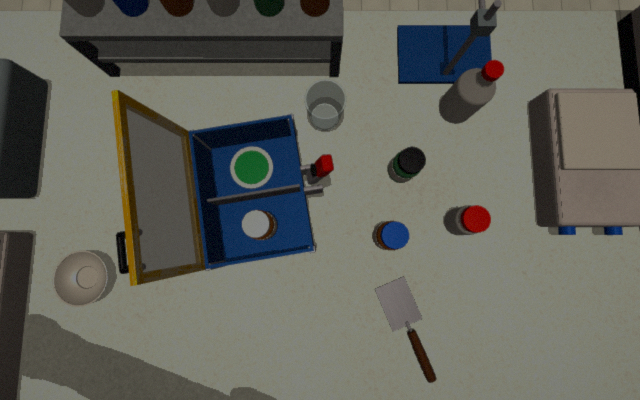

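```bash
python3 - <<'E'
import cv2
t=cv2.imread("pics/top0.png");s=cv2.imread("pics/side0.png")
def crop(im,x,y,w,h,k,n):
    c=cv2.resize(im[y:y+h,x:x+w],None,fx=k,fy=k,interpolation=cv2.INTER_CUBIC)
    for i in range(0,w,20):
        cv2.putText(c,str(x+i),(i*k,10),0,.35,(0,255,255),1);cv2.line(c,(i*k,12),(i*k,18),(0,255,255),1)
    for j in range(0,h,20):
        cv2.putText(c,str(y+j),(0,j*k+4),0,.35,(0,255,255),1)
    cv2.imwrite(n,c)
crop(t,100,80,260,210,3,"pics/t1.png")
crop(t,360,130,150,130,5,"pics/t2.png")
crop(s,190,110,260,180,3,"pics/s1.png")
E
```

```text
(no output)
```

View pics/t1.png

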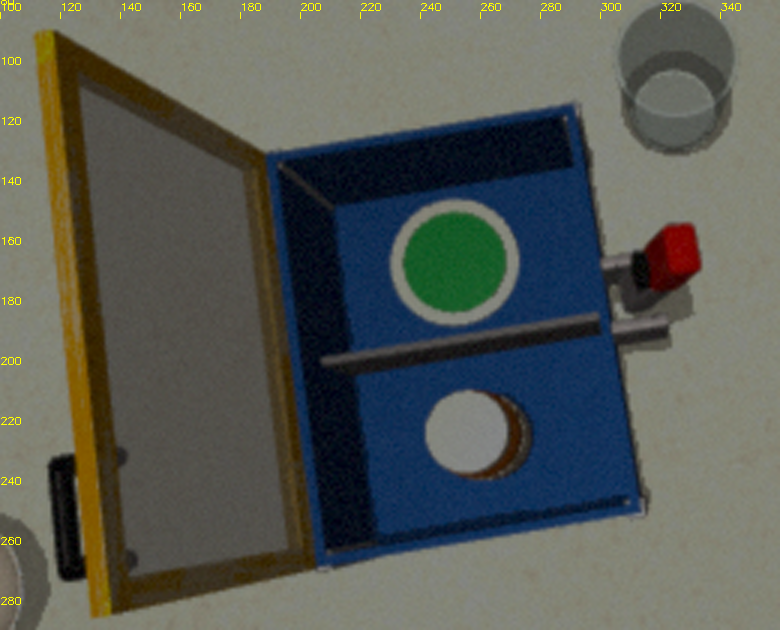

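View pics/t2.png

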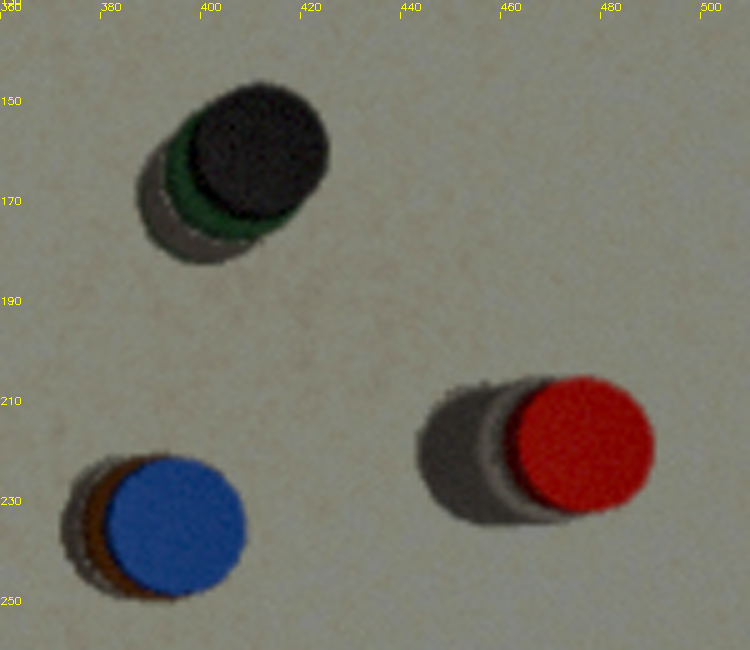

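View pics/s1.png

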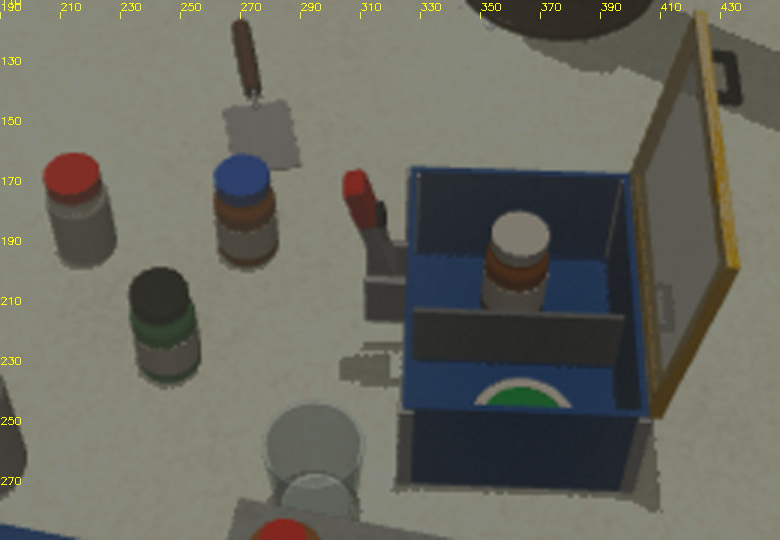

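```bash
cat > h.py <<'E'
import numpy as np
from workcell import robot
from scipy.optimize import least_squares
np.set_printoptions(precision=2,suppress=True)
C={n:robot.get_calibration(n) for n in("side","top")}
def proj(n,P):
    c=C[n];T=c["T"];f=200/np.tan(np.radians(c["fovy"]/2))
    q=(np.asarray(P,float)-T[:3,3])@T[:3,:3]
    return np.stack([c["cx"]+f*q[...,0]/-q[...,2],c["cy"]-f*q[...,1]/-q[...,2]],-1)
def ray(n,uv,z):
    c=C[n];T=c["T"];f=200/np.tan(np.radians(c["fovy"]/2))
    d=T[:3,:3]@np.array([(uv[0]-c["cx"])/f,-(uv[1]-c["cy"])/f,-1]);o=T[:3,3]
    return o+d*(z-o[2])/d[2]
def case2w(p,L):
    x,y,a=p;L=np.asarray(L,float);c,s=np.cos(a),np.sin(a)
    return np.stack([x+c*L[...,0]-s*L[...,1],y+s*L[...,0]+c*L[...,1],L[...,2]],-1)
E
cat > fit.py <<'E'
from h import *
L=[[95,-125,115],[-95,-125,115],[-95,125,115],[95,125,115]]
obs={"top":[[189.3,131],[292.3,114.7],[314,251],[207.3,269.3],[251.3,167.3]],"side":[[405,247.3],[324.7,246],[327,165.7],[400,168.3]]}
LL={"top":np.array(L+[[0,-61,7]]),"side":np.array(L)}
for S in (["top"],["side"],["top","side"]):
    r=least_squares(lambda p:np.concatenate([(proj(n,case2w(p,LL[n]))-obs[n]).ravel() for n in S]),[560,50,1.4],x_scale=[100,100,1])
    print(S,r.x,[(proj(n,case2w(r.x,LL[n]))-obs[n]) for n in S])
for nm,t,s in (("blue",(395.2,235.2),(270.7,168)),("red",(477,218.8),(214,167.3)),("black",(412,160),(243,208)),("packed",(255.3,224),(190+519/3,110+233/3))):
    z=106 if nm=="packed" else 100
    print(nm,ray("top",t,z),ray("side",s,z))
E
python3 fit.py
```

```text
['top'] [523.55  34.93   1.74] [array([[-1.32,  0.03],
       [-0.94, -0.89],
       [ 0.33, -0.28],
       [-1.54,  0.12],
       [ 4.06,  1.09]])]
['side'] [525.58  36.55   1.74] [array([[ 1.34,  1.42],
       [-0.82, -0.38],
       [-0.24, -0.69],
       [-0.34, -0.81]])]
['top', 'side'] [524.01  35.43   1.74] [array([[-1.5 , -0.29],
       [-1.12, -1.09],
       [-0.03, -0.47],
       [-1.91, -0.2 ],
       [ 3.86,  0.86]]), array([[ 1.07,  0.68],
       [-1.01, -0.92],
       [-0.69, -1.12],
       [-0.86, -1.41]])]
blue [ 444.57 -223.94  100.  ] [ 447.12 -223.    100.  ]
red [ 474.45 -370.64  100.  ] [ 476.71 -369.91  100.  ]
black [ 581.4  -257.72  100.  ] [ 589.6  -255.49  100.  ]
packed [463.01  24.97 106.  ] [466.56  25.65 106.  ]
```

```bash
cat >> fit.py <<'E'
p=r.x
print(proj("top",case2w(p,[[89,-119,6],[89,-119,115],[0,-61,7],[89,119,6],[84,0,74],[-84,0,74]])))
print("obs", (211,149),(193,135),(251.3,167.3),(225,260),"div",(207,200.5),(299,186))
print(proj("side",case2w(p,[[0,-61+45,7],[0,-61,7],[-95,-125,0],[95,-125,0],[89,119,6],[-89,119,6]])),"obs pad col 364.3, front bottom",(190+397/3,110+490/3),(190+632/3,110+492/3))
print("pad", ray("top",(251.3,167.3),7), case2w(p,[0,-61,7]))
E
python3 fit.py | tail -16
```

```text
black [ 581.4  -257.72  100.  ] [ 589.6  -255.49  100.  ]
packed [463.01  24.97 106.  ] [466.56  25.65 106.  ]
[[209.59 148.63]
 [191.48 133.33]
 [255.16 168.16]
 [224.75 261.5 ]
 [209.51 199.78]
 [297.55 184.96]]
obs (211, 149) (193, 135) (251.3, 167.3) (225, 260) div (207, 200.5) (299, 186)
[[360.45 233.72]
 [360.75 248.32]
 [322.82 270.22]
 [399.27 272.99]
 [391.75 194.66]
 [327.51 192.55]] obs pad col 364.3, front bottom (322.33333333333337, 273.33333333333337) (400.66666666666663, 274.0)
pad [585.91  54.04   7.  ] [584.1   45.91   7.  ]
```

```bash
cat > d.py <<'E'
import sys
from h import *
from scipy.spatial.transform import Rotation as R
def rotd(a): # tool x heading a, pointing down
    c,s=np.cos(a),np.sin(a); return np.array([[c,s,0],[s,-c,0],[0,0,-1.]])
def delta(pos,Rt):
    s=robot.sense();R0=s["tool_rot"]
    print("t",round(s["clock"],2),"pos",s["tool_pos"],"gap",round(s["finger_gap"],1),"F",s["wrist_force"],"q",s["joint_pos"])
    print("rot",R.from_matrix(R0.T@Rt).as_rotvec().round(3),"shift",(R0.T@(np.array(pos)-s["tool_pos"])).round(1))
if __name__=="__main__":
    v=list(map(float,sys.argv[1:])); delta(v[:3],rotd(v[3]))
E
python3 d.py 270 0 300 1.74; python3 fit.py | grep "'top', 'side'"
```

```text
t 0.1 pos [185.22 490.85 230.6 ] gap 85.7 F [-0.23 -0.49  0.3 ] q [ 1.21  0.13 -0.04  1.41 -0.    1.57]
rot [-0.    0.   -0.53] shift [-429.4  252.6  -68.8]
['top', 'side'] [524.01  35.43   1.74] [array([[-1.5 , -0.29],
```

```bash
python3 -m handwheel '[[[0,0,-0.53,-430,253,-69,1],[0,0,-0.53,-430,253,-69,1],[0,0,-0.53,-430,253,-69,1],[0,0,-0.53,-430,253,-69,1],[0,0,-0.53,-430,253,-69,1],[0,0,-0.53,-430,253,-69,1],[0,0,-0.53,-430,253,-69,1],[0,0,-0.53,-430,253,-69,1],[0,0,-0.53,-430,253,-69,1],[0,0,-0.53,-430,253,-69,1],[0,0,-0.53,-430,253,-69,1],[0,0,-0.53,-430,253,-69,1]]]' 40; python3 d.py 445.5 -223.5 190 1.74
```

```text
clock: 1.1
tool_pos: [267.3, 12.6, 298.4]
tool_rot: [[-0.169, 0.986, 0.001], [0.986, 0.169, -0.001], [-0.001, 0.0, -1.0]]
wrist_force: [1.5, 1.1, -0.6]
finger_gap: 85.6
t 1.1 pos [267.31  12.6  298.45] gap 85.6 F [ 1.47  1.08 -0.55] q [ 0.05 -0.35 -0.3   1.61 -0.   -0.12]
rot [0. 0. 0.] shift [-262.6  135.8  108.8]
```

```bash
python3 -m handwheel '[[[0,0,0,-263,136,109,1],[0,0,0,-263,136,109,1],[0,0,0,-263,136,109,1],[0,0,0,-263,136,109,1],[0,0,0,-263,136,109,1],[0,0,0,-263,136,109,1],[0,0,0,-263,136,109,1],[0,0,0,-263,136,109,1],[0,0,0,-263,136,109,1],[0,0,0,-263,136,109,1],[0,0,0,-263,136,109,1]]]'; python3 d.py 445.5 -223.5 45 1.74; python3 - <<'E'
from h import *
import cv2
for n,(x,y) in (("side",(190,60)),("top",(320,140))):
    im=robot.get_image(n)
    cv2.imwrite(f"pics/{n}1.png",cv2.resize(im[y:y+180,x:x+180],None,fx=3,fy=3))
E
```

```text
clock: 2.02
tool_pos: [445.2, -223.3, 189.7]
tool_rot: [[-0.169, 0.986, -0.001], [0.986, 0.169, -0.0], [-0.0, -0.001, -1.0]]
wrist_force: [0.3, -0.0, 0.3]
finger_gap: 85.5
t 2.02 pos [ 445.19 -223.31  189.7 ] gap 85.5 F [ 0.31 -0.01  0.28] q [-0.46  0.08 -0.18  1.31 -0.   -0.63]
rot [-0.  0.  0.] shift [ -0.2   0.4 144.7]
```

View pics/side1.png

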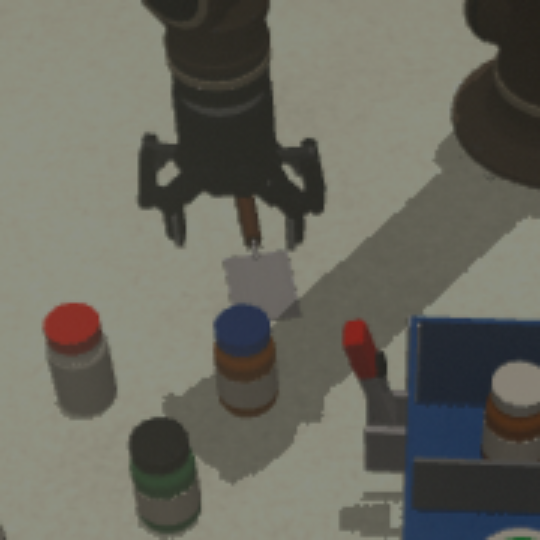

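View pics/top1.png

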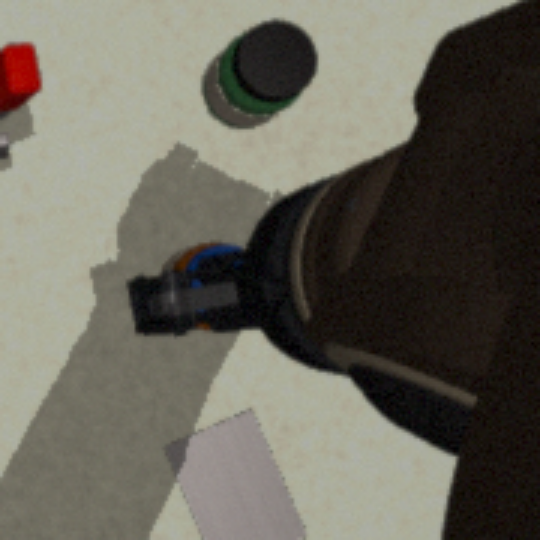

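```bash
python3 -m handwheel '[[[0,0,0,0,0,35,1],[0,0,0,0,0,65,1],[0,0,0,0,0,90,1],[0,0,0,0,0,110,1],[0,0,0,0,0,130,1],[0,0,0,0,0,145,1],[0,0,0,0,0,145,1]]]'; python3 - <<'E'
from h import *
import cv2
for n,(x,y) in (("side",(190,60)),):
    im=robot.get_image(n)
    cv2.imwrite(f"pics/{n}2.png",cv2.resize(im[y:y+180,x:x+180],None,fx=3,fy=3))
E
```

```text
clock: 2.7
tool_pos: [443.7, -221.5, 43.6]
tool_rot: [[-0.171, 0.985, -0.002], [0.985, 0.171, 0.0], [0.0, -0.002, -1.0]]
wrist_force: [-0.1, 0.6, -0.4]
finger_gap: 85.4
```

View pics/side2.png

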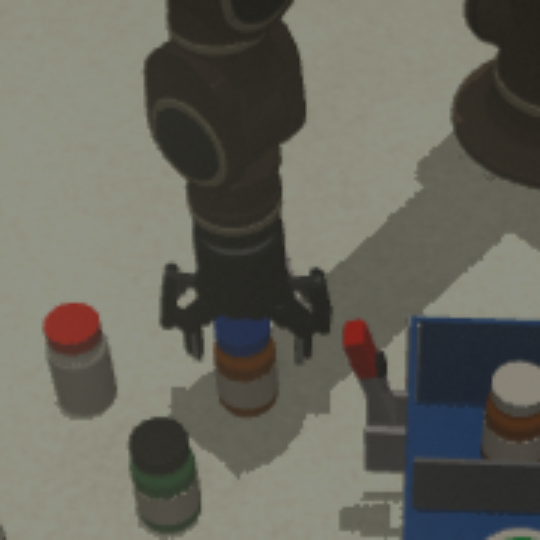

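```bash
python3 -m handwheel '[[[0,0,0,0,0,0,-1],[0,0,0,0,0,0,-1],[0,0,0,0,0,0,-1],[0,0,0,0,0,0,-1],[0,0,0,0,0,0,-1],[0,0,0,0,0,0,-1],[0,0,0,0,0,0,-1],[0,0,0,0,0,0,-1]]]' 40;python3 - <<'E'
from h import *
import cv2
for n,(x,y) in (("side",(190,60)),):
    im=robot.get_image(n)
    cv2.imwrite(f"pics/{n}3.png",cv2.resize(im[y:y+180,x:x+180],None,fx=3,fy=3))
E
```

```text
clock: 3.42
tool_pos: [445.9, -222.7, 47.5]
tool_rot: [[-0.171, 0.985, 0.003], [0.985, 0.171, -0.002], [-0.003, 0.003, -1.0]]
wrist_force: [-0.8, -1.3, 7.0]
finger_gap: 55.2
```

View pics/side3.png

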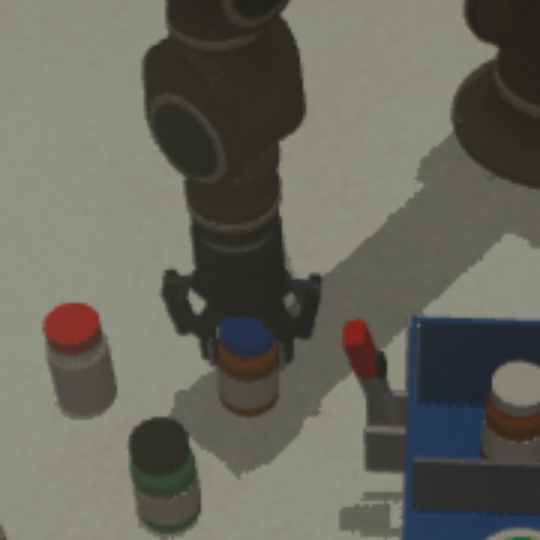

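```bash
python3 -m handwheel '[[[0,0,0,0,0,-20,-1],[0,0,0,0,0,-50,-1],[0,0,0,0,0,-85,-1],[0,0,0,0,0,-125,-1],[0,0,0,0,0,-165,-1],[0,0,0,0,0,-205,-1],[0,0,0,0,0,-240,-1],[0,0,0,0,0,-270,-1],[0,0,0,0,0,-285,-1],[0,0,0,0,0,-285,-1]]]';python3 d.py 585.5 53 330 1.74
```

```text
clock: 4.3
tool_pos: [445.8, -222.4, 337.0]
tool_rot: [[-0.171, 0.985, 0.01], [0.985, 0.171, -0.005], [-0.007, 0.009, -1.0]]
wrist_force: [0.3, -0.3, -2.5]
finger_gap: 54.6
t 4.3 pos [ 445.83 -222.36  337.03] gap 54.6 F [ 0.29 -0.26 -2.51] q [-0.46  0.09  0.15  1.62 -0.   -0.63]
rot [0.01 0.01 0.  ] shift [247.5 184.6   6.9]
```

```bash
python3 -m handwheel '[[[0,0,0,22,16,0,-1],[0,0,0,50,37,0,-1],[0,0,0,80,60,0,-1],[0,0,0,110,82,0,-1],[0,0,0,140,104,0,-1],[0,0,0,170,127,0,-1],[0,0,0,200,149,0,-1],[0.01,0.01,0,225,168,0,-1],[0.01,0.01,0,242,180,0,-1],[0.01,0.01,0,247,184,0,-1],[0.01,0.01,0,247,184,0,-1]]]';python3 d.py 585.5 53 130 1.74
cat > look.py <<'E'
import sys,cv2
from h import *
tag=sys.argv[1]
for a in sys.argv[2:]:
    n,x,y,w,h,k=a.split(",");x,y,w,h,k=map(int,(x,y,w,h,k))
    im=robot.get_image(n)[y:y+h,x:x+w]
    cv2.imwrite(f"pics/{tag}_{n}.png",cv2.resize(im,None,fx=k,fy=k,interpolation=cv2.INTER_CUBIC))
E
python3 look.py a side,230,20,240,190,3 top,80,80,260,200,3
```

```text
clock: 5.22
tool_pos: [585.2, 53.9, 334.9]
tool_rot: [[-0.173, 0.985, -0.005], [0.985, 0.173, 0.003], [0.003, -0.004, -1.0]]
wrist_force: [-0.4, -0.8, -3.9]
finger_gap: 54.4
t 5.22 pos [585.21  53.88 334.85] gap 54.4 F [-0.4  -0.81 -3.86] q [ 0.09  0.28  0.38  1.68  0.   -0.08]
rot [-0.   -0.    0.01] shift [ -1.6   1.  204.8]
```

View pics/a_side.png

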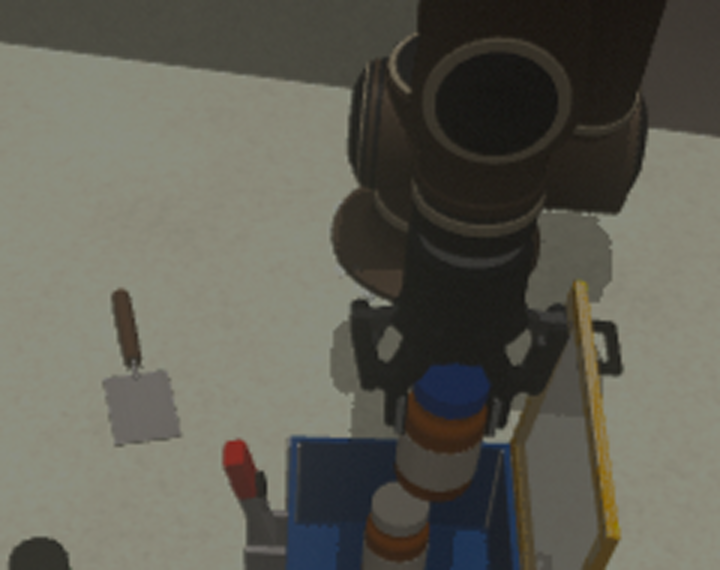

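View pics/a_top.png

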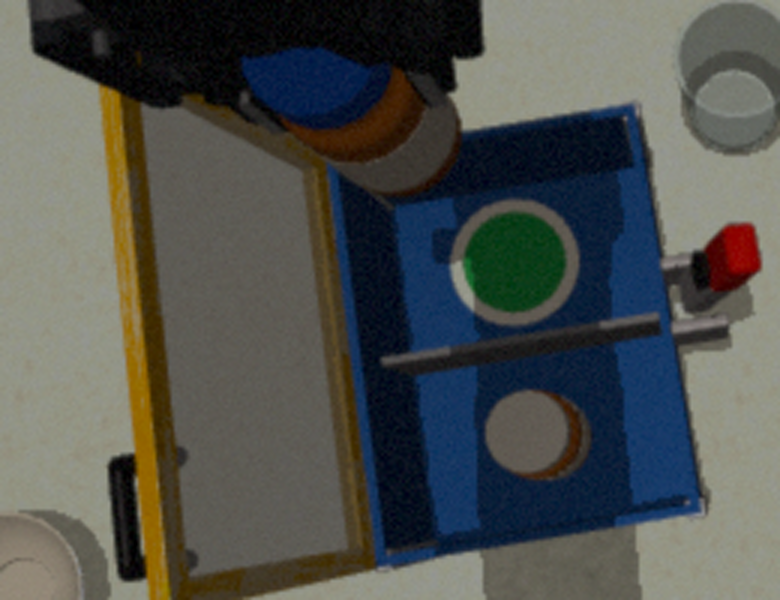

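```bash
python3 -m handwheel '[[[0,0,0,-1,0.5,15,-1],[0,0,0,-1.5,1,40,-1],[0,0,0,-1.5,1,70,-1],[0,0,0,-1.5,1,100,-1],[0,0,0,-1.5,1,130,-1],[0,0,0,-1.5,1,158,-1],[0,0,0,-1.5,1,183,-1],[0,0,0,-1.5,1,205,-1],[0,0,0,-1.5,1,222,-1],[0,0,0,-1.5,1,235,-1],[0,0,0,-1.5,1,240,-1],[0,0,0,-1.5,1,240,-1]]]';python3 d.py 585.5 53 54 1.74;python3 look.py b side,230,60,240,200,3 top,80,80,260,200,3
```

```text
clock: 6.32
tool_pos: [583.5, 49.7, 95.1]
tool_rot: [[-0.169, 0.986, -0.006], [0.986, 0.169, 0.002], [0.003, -0.005, -1.0]]
wrist_force: [-0.5, 0.3, -1.9]
finger_gap: 54.5
t 6.32 pos [583.52  49.74  95.1 ] gap 54.5 F [-0.47  0.28 -1.91] q [ 0.08  0.28 -0.15  1.15  0.   -0.09]
rot [-0.01 -0.    0.  ] shift [ 2.8  2.7 41.1]
```

View pics/b_side.png

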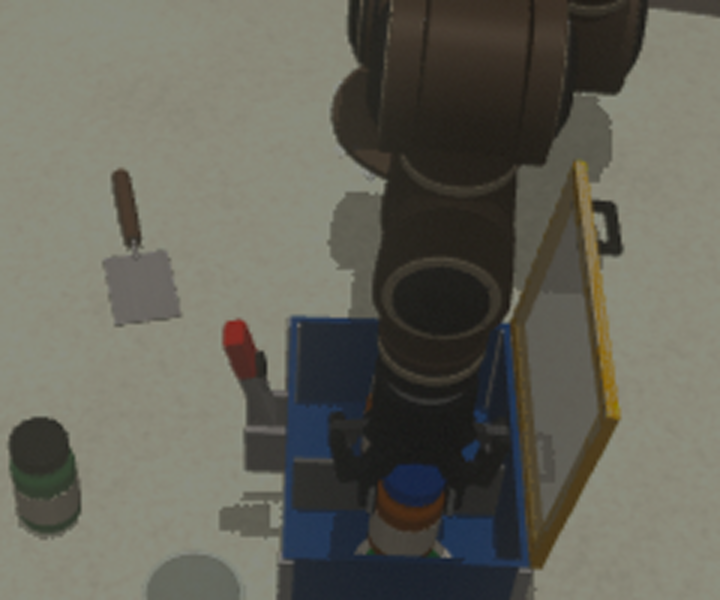

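View pics/b_top.png

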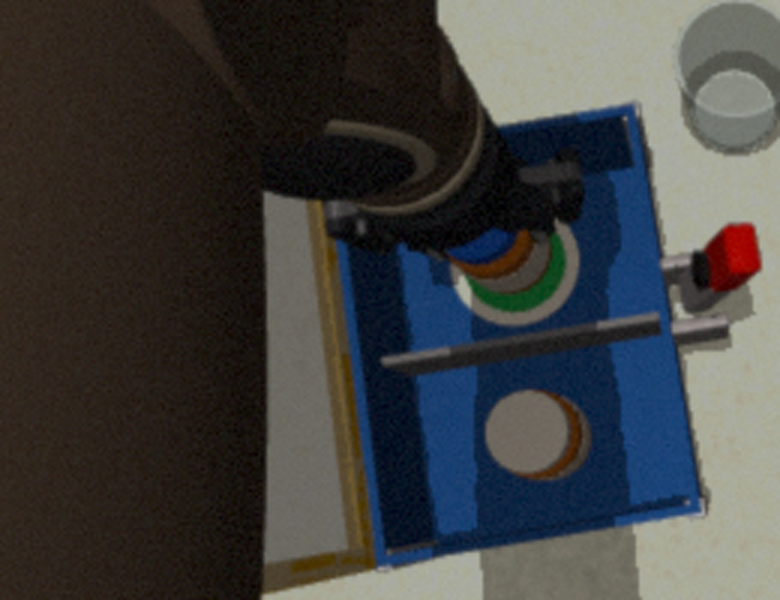

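```bash
python3 -m handwheel '[[[-0.005,0,0,1,1,6,-1],[-0.005,0,0,2,2,13,-1],[-0.005,0,0,2,2,20,-1],[-0.005,0,0,2,2,27,-1],[-0.005,0,0,2,2,33,-1],[-0.005,0,0,2,2,37,-1],[-0.005,0,0,2,2,39,-1],[-0.005,0,0,2,2,39,-1],[-0.005,0,0,2,2,39,-1]]]';python3 d.py 585.5 53 54 1.74
```

```text
clock: 7.17
tool_pos: [586.6, 52.7, 58.1]
tool_rot: [[-0.17, 0.985, 0.003], [0.985, 0.17, 0.003], [0.002, 0.003, -1.0]]
wrist_force: [0.6, -0.8, -2.8]
finger_gap: 54.6
t 7.17 pos [586.6   52.75  58.07] gap 54.6 F [ 0.58 -0.84 -2.84] q [ 0.09  0.3  -0.21  1.06  0.   -0.08]
rot [ 0. -0.  0.] shift [ 0.4 -1.1  4.1]
```

```bash
python3 -m handwheel '[[[0,0,0,0,0,1.5,-1],[0,0,0,0,0,3,-1],[0,0,0,0,0,4,-1],[0,0,0,0,0,4,-1],[0,0,0,0,0,4,-1]]]'
```

```text
clock: 7.58
tool_pos: [586.6, 52.7, 54.1]
tool_rot: [[-0.17, 0.985, 0.003], [0.985, 0.17, 0.003], [0.002, 0.003, -1.0]]
wrist_force: [0.1, -0.7, -2.0]
finger_gap: 54.7
```

```bash
python3 -m handwheel '[[[0,0,0,0,0,1,-1],[0,0,0,0,0,2,-1],[0,0,0,0,0,2,-1],[0,0,0,0,0,2,-1]]]'
```

```text
clock: 7.92
tool_pos: [587.3, 52.8, 53.5]
tool_rot: [[-0.17, 0.985, 0.005], [0.985, 0.17, 0.003], [0.002, 0.005, -1.0]]
wrist_force: [-1.9, -0.1, 5.3]
finger_gap: 54.7
```

```bash
python3 -m handwheel '[[[0,0,0,0,0,0,0.5],[0,0,0,0,0,0,1],[0,0,0,0,0,0,1],[0,0,0,0,0,0,1],[0,0,0,0,0,0,1],[0,0,0,0,0,0,1]]]'; python3 look.py c side,300,140,140,140,4
```

```text
clock: 8.42
tool_pos: [587.3, 52.8, 53.4]
tool_rot: [[-0.17, 0.985, 0.005], [0.985, 0.17, 0.003], [0.002, 0.005, -1.0]]
wrist_force: [-0.0, 0.5, 0.2]
finger_gap: 85.3
```

View pics/c_side.png

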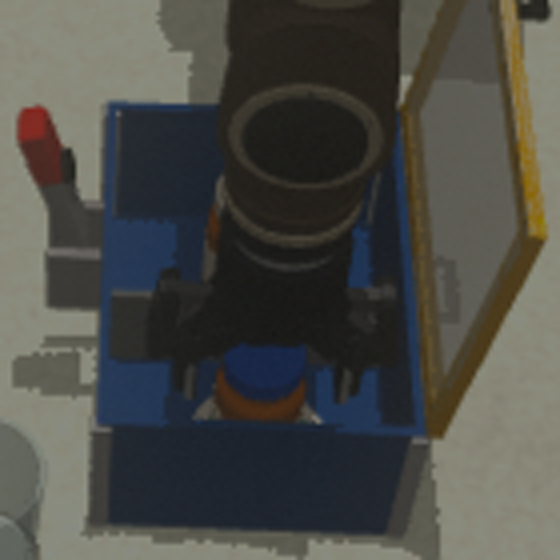

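```bash
python3 -m handwheel '[[[0,0,0,0,0,-10,1],[0,0,0,0,0,-30,1],[0,0,0,0,0,-60,1],[0,0,0,0,0,-95,1],[0,0,0,0,0,-130,1],[0,0,0,0,0,-170,1],[0,0,0,0,0,-210,1],[0,0,0,0,0,-250,1],[0,0,0,0,0,-285,1],[0,0,0,0,0,-305,1],[0,0,0,0,0,-310,1],[0,0,0,0,0,-310,1]]]'
python3 - <<'E'
from h import *
p=[524.,35.4,1.74]
def lid(t,r,y,h): # r from hinge, h above underside
    return case2w(p,[95-r*np.cos(t)+h*np.sin(t),y,115+r*np.sin(t)+h*np.cos(t)])
print(case2w(p,[0,0,0]))
for d in(80,90,95,100,105):
    t=np.radians(d)
    print(d,[proj("top",lid(t,190,y,h)) for y in(-125,125) for h in (0,8)],[proj("side",lid(t,190,y,h)) for y in(125,-125) for h in (0,8)])
print("obs top",(112,92),(130.7,285.3),"side near robot",(422.3,114),"far",(435.7,199.3))
E
python3 look.py d side,300,80,160,200,3 top,80,80,260,200,3
```

```text
clock: 9.47
tool_pos: [586.4, 51.9, 365.6]
tool_rot: [[-0.17, 0.985, 0.008], [0.985, 0.17, 0.004], [0.002, 0.009, -1.0]]
wrist_force: [0.0, -0.9, -0.6]
finger_gap: 85.0
[524.   35.4   0. ]
80 [array([161.36,  82.7 ]), array([154.87,  83.19]), array([183.74, 276.22]), array([176.85, 277.41])] [array([396.05, 112.72]), array([399.54, 112.38]), array([403.07, 197.32]), array([407.1 , 197.03])]
90 [array([135.04,  85.78]), array([128.89,  86.76]), array([155.67, 281.  ]), array([149.07, 282.11])] [array([410.52, 112.24]), array([413.99, 112.35]), array([419.75, 197.02]), array([423.74, 197.16])]
95 [array([122.61,  88.05]), array([116.78,  89.25]), array([142.3 , 283.22]), array([136.02, 284.25])] [array([417.66, 112.7 ]), array([421.07, 113.04]), array([427.96, 197.54]), array([431.87, 197.89])]
100 [array([110.93,  90.76]), array([105.52,  92.16]), array([129.68, 285.27]), array([123.83, 286.21])] [array([424.63, 113.63]), array([427.94, 114.19]), array([435.96, 198.49]), array([439.76, 199.06])]
105 [array([100.19,  93.86]), array([95.29, 95.44]), array([118.03, 287.12]), array([112.69, 287.96])] [array([431.37, 115.01]), array([434.54, 115.78]), array([443.68, 199.88]), array([447.31, 200.65])]
obs top (112, 92) (130.7, 285.3) side near robot (422.3, 114) far (435.7, 199.3)
```

View pics/d_side.png

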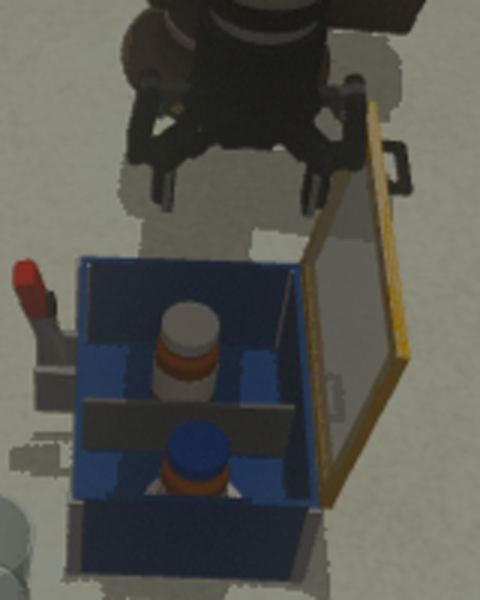

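View pics/d_top.png

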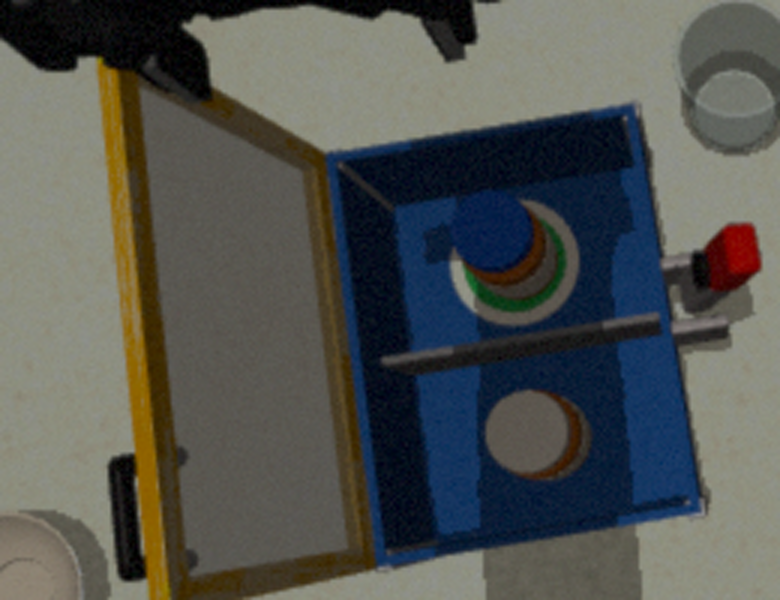

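```bash
cat > e.py <<'E'
import sys
from d import *
P=[524.,35.4,1.74]
# args: casex casey z tilt(deg, about tool y) 
def tgt(x,y,z,phi,a=1.74): return case2w(P,[x,y,z]), rotd(a)@R.from_euler("y",phi,degrees=True).as_matrix()
if __name__=="__main__":
    v=list(map(float,sys.argv[1:])); delta(*tgt(*v))
    s=robot.sense(); q=s["tool_pos"]; d=q[:2]-P[:2]; c,sn=np.cos(1.74),np.sin(1.74)
    print("now case",np.array([d[0]*c+d[1]*sn,-d[0]*sn+d[1]*c,q[2]]))
E
python3 e.py 210 -20 390 -45; python3 -c "
from h import *
a=ray('top',(244.3,157),107);print(a,ray('side',(300+198/3,80+445/3),107))"
```

```text
t 9.57 pos [585.81  51.84 362.47] gap 85.6 F [ 0.39 -0.36 -1.12] q [ 0.09  0.3   0.46  1.74  0.   -0.08]
rot [ 0.   -0.79 -0.  ] shift [204.3 -43.3 -27.2]
now case [  5.8  -63.7  362.47]
[584.32  48.07 107.  ] [590.31  51.84 107.  ]
```

```bash
python3 -m handwheel '[[[0,0,0,10,-2,-20,-1],[0,-0.1,0,35,-6,-30,-1],[0,-0.2,0,65,-14,-30,-1],[0,-0.3,0,95,-20,-30,-1],[0,-0.4,0,125,-26,-30,-1],[0,-0.5,0,155,-33,-30,-1],[0,-0.6,0,180,-39,-30,-1],[0,-0.7,0,195,-42,-30,-1],[0,-0.785,0,204,-43,-27,-1],[0,-0.785,0,204,-43,-27,-1],[0,-0.785,0,204,-43,-27,-1]]]' 40; python3 e.py 155 -20 260 -45; python3 look.py e side,240,20,240,200,3 top,40,40,260,200,3
```

```text
clock: 10.48
tool_pos: [506.7, 225.1, 354.9]
tool_rot: [[-0.126, 0.98, 0.157], [0.714, 0.199, -0.672], [-0.689, 0.027, -0.724]]
wrist_force: [0.6, 0.9, 0.4]
finger_gap: 0.3
t 10.48 pos [506.7  225.11 354.93] gap 0.3 F [0.62 0.92 0.4 ] q [ 0.74  0.46  0.48  2.02 -0.64  0.7 ]
rot [ 0.04 -0.03  0.  ] shift [40.1  1.4 93. ]
now case [189.91 -14.9  354.93]
```

View pics/e_side.png

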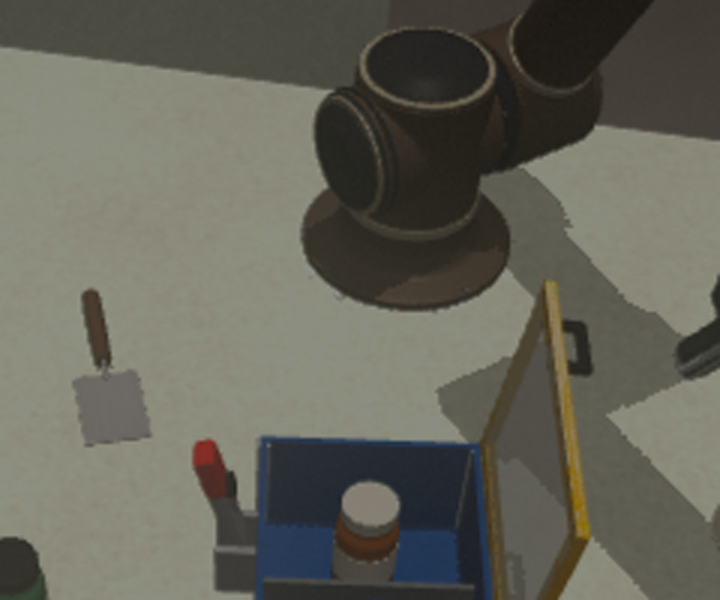

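```bash
python3 e.py 165 -20 260 -45; python3 -m handwheel '[[[0,0,0,12,0,10,-1],[0,0,0,24,0,25,-1],[0.02,-0.02,0,36,1,45,-1],[0.04,-0.03,0,47,2,65,-1],[0.04,-0.03,0,47,2,80,-1],[0.04,-0.03,0,47,2,86,-1],[0.04,-0.03,0,47,2,86,-1],[0.04,-0.03,0,47,2,86,-1]]]'; python3 e.py 155 -20 260 -45; python3 look.py f side,240,20,240,200,3 top,40,40,260,200,3
```

```text
t 10.58 pos [507.61 223.69 358.25] gap 0.3 F [ 0.22 -0.36  0.65] q [ 0.74  0.46  0.48  2.02 -0.64  0.7 ]
rot [ 0.04 -0.03 -0.  ] shift [50.5  0.5 87.6]
now case [188.36 -15.55 358.25]
clock: 11.25
tool_pos: [518.0, 199.4, 265.6]
tool_rot: [[-0.113, 0.986, 0.123], [0.699, 0.167, -0.696], [-0.706, 0.008, -0.708]]
wrist_force: [0.2, -0.3, -0.8]
finger_gap: 0.4
t 11.25 pos [518.05 199.36 265.64] gap 0.4 F [ 0.15 -0.32 -0.77] q [ 0.7   0.46  0.26  1.83 -0.66  0.7 ]
rot [ 0.   -0.   -0.01] shift [-1.4 -1.8  9.4]
now case [162.62 -21.74 265.64]
```

View pics/f_side.png

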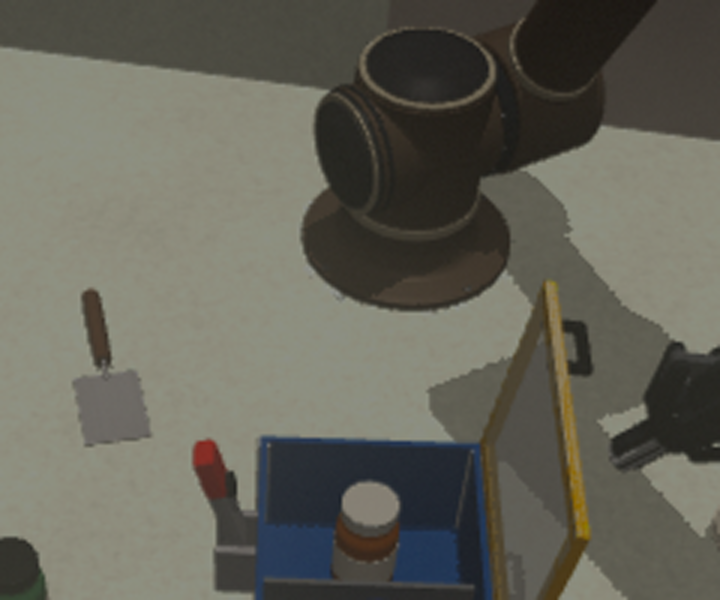

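View pics/f_top.png

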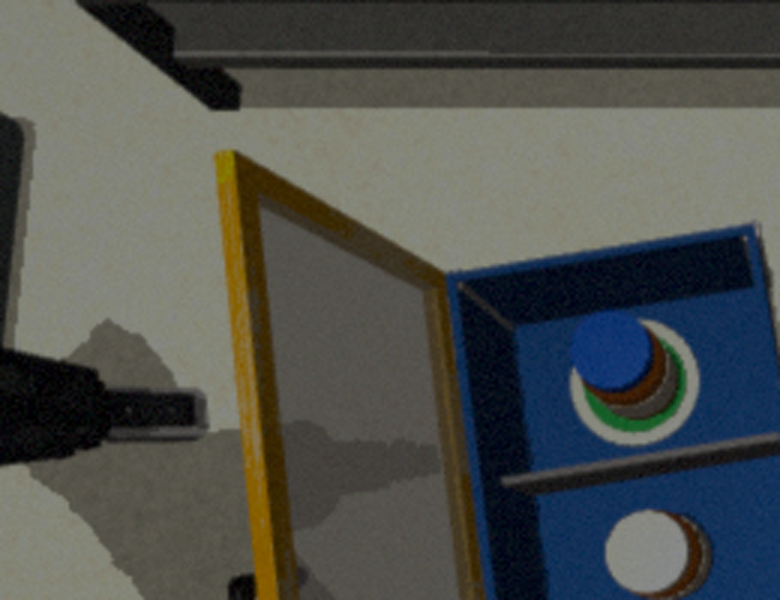

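```bash
cat > lid.py <<'E'
import sys
from e import *
r,h=float(sys.argv[1]),float(sys.argv[2])
s=robot.sense();R0=s["tool_rot"];print("t",round(s["clock"],2),s["tool_pos"],"F",s["wrist_force"],"q",s["joint_pos"])
d=s["tool_pos"][:2]-P[:2];c,sn=np.cos(1.74),np.sin(1.74);cx,cy,cz=d[0]*c+d[1]*sn,-d[0]*sn+d[1]*c,s["tool_pos"][2]
# lid angle at which tip touches: atan
print("case",cx,cy,cz,"polar deg",np.degrees(np.arctan2(cz-115,95-cx))-np.degrees(np.arctan2(8,150)),"rad",np.hypot(cz-115,95-cx))
for a in map(float,sys.argv[3:]):
    t=np.radians(a); p,Rt=tgt(95-r*np.cos(t)+h*np.sin(t),-20,115+r*np.sin(t)+h*np.cos(t),-45)
    print(a,"rot",R.from_matrix(R0.T@Rt).as_rotvec().round(3),"sh",(R0.T@(p-s["tool_pos"])).round(0))
E
python3 lid.py 150 8 98 94 90 86 82 78 74 70 66 62 58 54
```

```text
t 11.35 [517.96 200.25 265.47] F [ 0.18 -0.05 -0.07] q [ 0.7   0.46  0.26  1.83 -0.66  0.7 ]
case 163.5176234606131 -21.805179816913853 265.4711246006777 polar deg 111.42945265522451 rad 165.33669908185243
98.0 rot [ 0.01 -0.   -0.01] sh [-26.  -2.  30.]
94.0 rot [ 0.01 -0.   -0.01] sh [-34.  -2.  36.]
90.0 rot [ 0.01 -0.   -0.01] sh [-43.  -2.  43.]
86.0 rot [ 0.01 -0.   -0.01] sh [-50.  -2.  50.]
82.0 rot [ 0.01 -0.   -0.01] sh [-57.  -2.  58.]
78.0 rot [ 0.01 -0.   -0.01] sh [-64.  -2.  66.]
74.0 rot [ 0.01 -0.   -0.01] sh [-69.  -2.  75.]
70.0 rot [ 0.01 -0.   -0.01] sh [-75.  -2.  84.]
66.0 rot [ 0.01 -0.   -0.01] sh [-79.  -2.  94.]
62.0 rot [ 0.01 -0.   -0.01] sh [-83.  -2. 103.]
58.0 rot [ 0.01 -0.   -0.01] sh [-87.  -2. 113.]
54.0 rot [ 0.01 -0.   -0.01] sh [-89.  -2. 123.]
```

```bash
python3 -m handwheel '[[[0.01,0,0,-13,-1,15,-1],[0.01,0,0,-22,-2,26,-1],[0.01,0,0,-29,-2,32,-1],[0.01,0,0,-36,-2,38,-1],[0.01,0,0,-43,-2,43,-1],[0.01,0,0,-50,-2,50,-1],[0.01,0,0,-57,-2,58,-1],[0.01,0,0,-64,-2,66,-1],[0.01,0,0,-69,-2,75,-1],[0.01,0,0,-75,-2,84,-1],[0.01,0,0,-79,-2,94,-1],[0.01,0,0,-79,-2,94,-1]]]'; python3 lid.py 150 8 66 62 58 54 50 46 42 38 34 30 26 22; python3 look.py g side,240,60,240,200,3
```

```text
clock: 12.35
tool_pos: [536.4, 77.1, 254.2]
tool_rot: [[-0.113, 0.987, 0.113], [0.698, 0.159, -0.698], [-0.707, -0.0, -0.707]]
wrist_force: [-0.0, 0.2, -0.1]
finger_gap: -0.1
t 12.35 [536.37  77.08 254.24] F [-0.    0.17 -0.05] q [ 0.51  0.32  0.05  1.63 -0.73  0.48]
case 39.000325985831445 -19.21627104507656 254.23800074164672 polar deg 65.03778132105786 rad 150.07726123641768
66.0 rot [-0.01  0.   -0.01] sh [ 1.  1. -2.]
62.0 rot [-0.01  0.   -0.01] sh [-3.  1.  7.]
58.0 rot [-0.01  0.   -0.01] sh [-6.  1. 17.]
54.0 rot [-0.01  0.   -0.01] sh [-9.  1. 27.]
50.0 rot [-0.01  0.   -0.01] sh [-11.   1.  38.]
46.0 rot [-0.01  0.   -0.01] sh [-12.   1.  48.]
42.0 rot [-0.01  0.   -0.01] sh [-12.   1.  59.]
38.0 rot [-0.01  0.   -0.01] sh [-12.   1.  69.]
34.0 rot [-0.01  0.   -0.01] sh [-11.   1.  80.]
30.0 rot [-0.01  0.   -0.01] sh [-9.  1. 90.]
26.0 rot [-0.01  0.   -0.01] sh [ -6.   1. 100.]
22.0 rot [-0.01  0.   -0.01] sh [ -3.   2. 110.]
```

View pics/g_side.png

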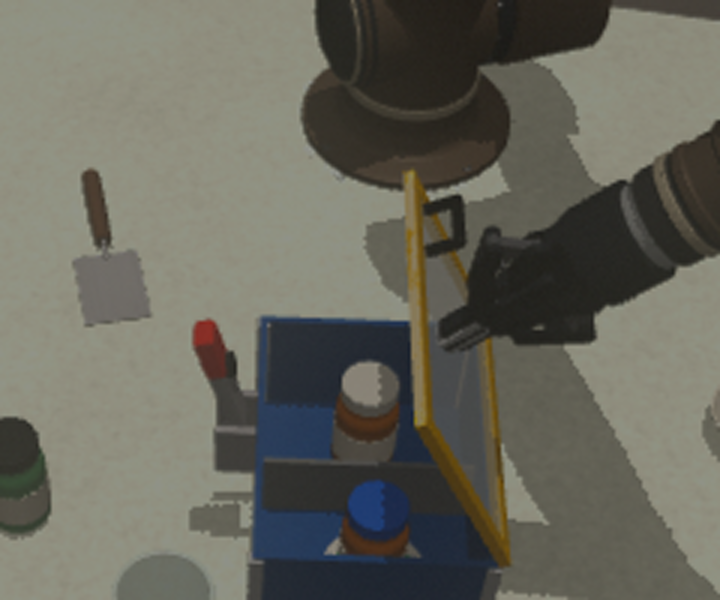

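Lid follows the tip (about 65°). Continue the arc.

```bash
python3 -m handwheel '[[[0,0,0,-3,1,7,-1],[0,0,0,-6,1,17,-1],[0,0,0,-9,1,27,-1],[0,0,0,-11,1,38,-1],[0,0,0,-12,1,48,-1],[0,0,0,-12,1,59,-1],[0,0,0,-12,1,69,-1],[0,0,0,-11,1,80,-1],[0,0,0,-9,1,90,-1],[0,0,0,-6,1,100,-1],[0,0,0,-3,1,110,-1],[0,0,0,-3,1,110,-1]]]'; python3 lid.py 150 8 22 19 16 13 10 8 6 4 2 0;python3 lid.py 150 5 0; python3 look.py h side,240,60,240,200,3
```

```text
clock: 13.4
tool_pos: [549.3, -1.9, 177.2]
tool_rot: [[-0.114, 0.987, 0.111], [0.697, 0.159, -0.699], [-0.708, -0.003, -0.707]]
wrist_force: [-0.5, -0.6, 0.1]
finger_gap: -0.1
t 13.4 [549.34  -1.94 177.17] F [-0.48 -0.59  0.1 ] q [ 0.38  0.28 -0.17  1.34 -0.76  0.3 ]
case -41.071764110075705 -18.686703486570018 177.16698069462987 polar deg 21.50131231313591 rad 149.60032913304227
22.0 rot [-0.01  0.   -0.01] sh [-1.  1. -1.]
19.0 rot [-0.01  0.   -0.01] sh [2. 1. 6.]
16.0 rot [-0.01  0.   -0.01] sh [ 5.  1. 13.]
13.0 rot [-0.01  0.   -0.01] sh [ 9.  1. 20.]
10.0 rot [-0.01  0.   -0.01] sh [13.  1. 27.]
8.0 rot [-0.01  0.   -0.01] sh [16.  2. 32.]
6.0 rot [-0.01  0.   -0.01] sh [19.  2. 36.]
4.0 rot [-0.01  0.   -0.01] sh [22.  2. 40.]
2.0 rot [-0.01  0.   -0.01] sh [25.  2. 44.]
0.0 rot [-0.01  0.   -0.01] sh [28.  2. 48.]
t 13.4 [549.34  -1.94 177.17] F [-0.48 -0.59  0.1 ] q [ 0.38  0.28 -0.17  1.34 -0.76  0.3 ]
case -41.071764110075705 -18.686703486570018 177.16698069462987 polar deg 21.50131231313591 rad 149.60032913304227
0.0 rot [-0.01  0.   -0.01] sh [31.  2. 50.]
```

View pics/h_side.png

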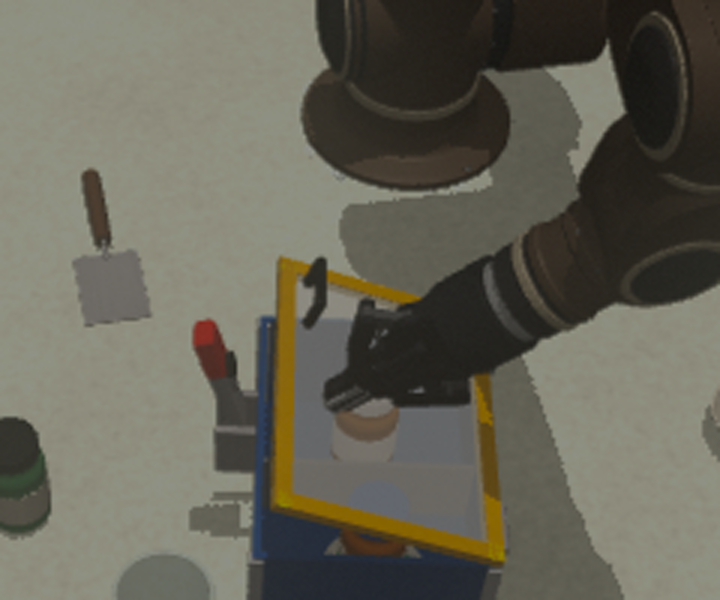

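```bash
python3 -m handwheel '[[[0,0,0,2,1,6,-1],[0,0,0,5,1,13,-1],[0,0,0,9,1,20,-1],[0,0,0,13,1,27,-1],[0,0,0,16,2,32,-1],[0,0,0,19,2,36,-1],[0,0,0,22,2,40,-1],[0,0,0,25,2,43,-1],[0,0,0,26,2,45,-1],[0,0,0,27,2,47,-1],[0,0,0,27,2,47,-1]]]'; python3 lid.py 150 8 2 1 0 -1 -2
```

```text
clock: 14.37
tool_pos: [553.9, -14.9, 127.1]
tool_rot: [[-0.114, 0.987, 0.113], [0.697, 0.16, -0.699], [-0.708, -0.001, -0.706]]
wrist_force: [-3.5, 4.2, 8.5]
finger_gap: 0.1
t 14.37 [553.9  -14.9  127.12] F [-3.55  4.17  8.47] q [ 0.35  0.3  -0.25  1.21 -0.77  0.27]
case -54.61926438657142 -21.002687382400847 127.1194781379463 polar deg 1.5780864964612298 rad 150.10931358818118
2.0 rot [-0.01  0.   -0.01] sh [-1. -1. -1.]
1.0 rot [-0.01  0.   -0.01] sh [ 1. -1.  1.]
0.0 rot [-0.01  0.   -0.01] sh [ 3. -1.  3.]
-1.0 rot [-0.01  0.   -0.01] sh [ 4. -1.  5.]
-2.0 rot [-0.01  0.   -0.01] sh [ 6. -1.  7.]
```

```bash
python3 -m handwheel '[[[0,0,0,0.7,0,0.7,-1],[0,0,0,1.4,0,1.4,-1],[0,0,0,1.4,0,1.4,-1],[0,0,0,1.4,0,1.4,-1]]]'; python3 look.py i side,240,60,240,200,3 top,150,80,200,200,3
```

```text
clock: 14.7
tool_pos: [554.0, -14.8, 127.0]
tool_rot: [[-0.113, 0.987, 0.115], [0.696, 0.161, -0.7], [-0.709, 0.0, -0.705]]
wrist_force: [-5.0, 3.9, 11.1]
finger_gap: 0.1
```

View pics/i_side.png

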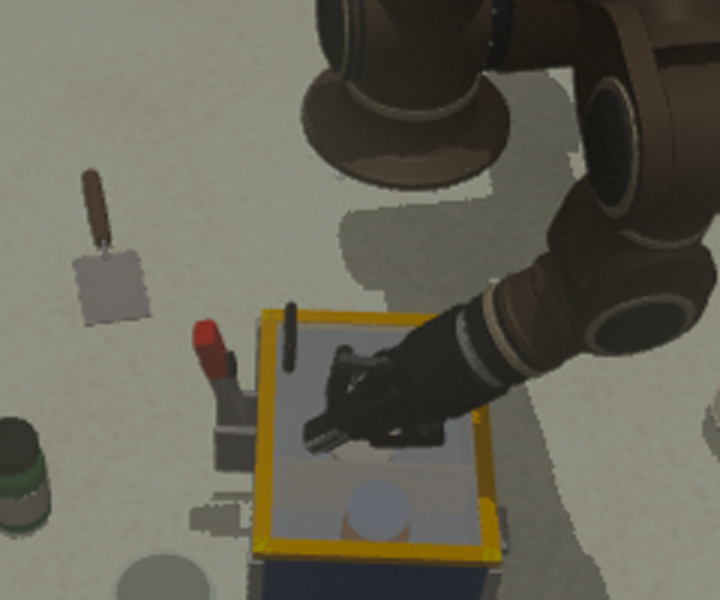

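View pics/i_top.png

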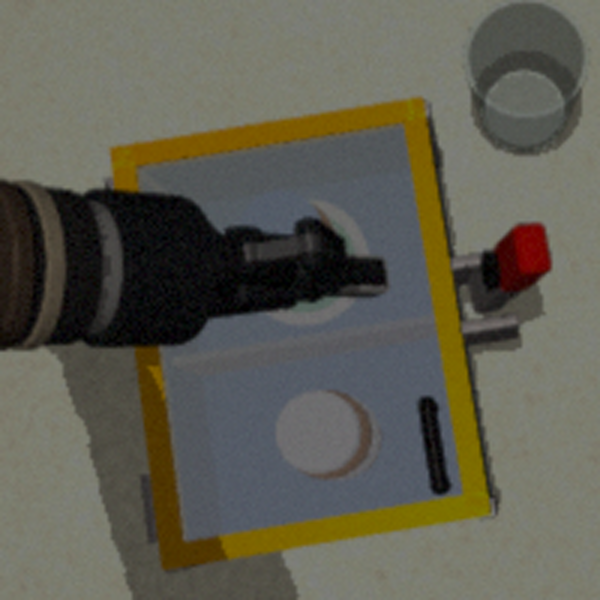

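```bash
python3 -m handwheel '[[[0,0,0,-5,0,-10,-1],[0,0,0,-20,0,-30,-1],[0,0,0,-45,0,-55,-1],[0,0,0,-70,0,-80,-1],[0,0.1,0,-90,0,-100,-1],[0,0.2,0,-105,0,-115,-1],[0,0.3,0,-110,0,-120,-1],[0,0.4,0,-110,0,-120,-1],[0,0.4,0,-110,0,-120,-1]]]'; python3 e.py -190 0 310 45
python3 - <<'E'
from h import *
p=[524.,35.4,1.74]
for d in(90,95,100,105,109):
    t=np.radians(d)
    f=lambda r,h:case2w(p,[-112+r*np.cos(t)-h*np.sin(t),0,136+r*np.sin(t)+h*np.cos(t)])
    print(d,[proj(n,f(100,h)) for n in("top","side") for h in(-9,9)])
E
python3 look.py j side,280,140,80,100,6 top,280,120,80,80,6
```

```text
clock: 15.55
tool_pos: [553.8, -9.2, 293.2]
tool_rot: [[-0.144, 0.987, 0.066], [0.915, 0.158, -0.37], [-0.376, 0.008, -0.927]]
wrist_force: [-0.7, -0.4, -0.3]
finger_gap: 0.1
t 15.55 pos [553.83  -9.21 293.17] gap 0.1 F [-0.7  -0.36 -0.27] q [ 0.19  0.17  0.1   1.5  -0.39  0.03]
rot [ 0.01  1.17 -0.01] shift [-137.3  -20.3   37.3]
now case [-49.   -21.89 293.17]
90 [array([303.93, 165.72]), array([316.22, 163.7 ]), array([322.68, 169.64]), array([314.79, 169.37])]
95 [array([309.9 , 164.68]), array([322.14, 162.9 ]), array([318.85, 169.39]), array([310.98, 169.57])]
100 [array([315.88, 163.75]), array([327.92, 162.23]), array([315.01, 169.36]), array([307.24, 170.  ])]
105 [array([321.81, 162.94]), array([333.51, 161.71]), array([311.2 , 169.56]), array([303.61, 170.64])]
109 [array([326.45, 162.39]), array([337.79, 161.38]), array([308.2 , 169.87]), array([300.8 , 171.31])]
```

View pics/j_side.png

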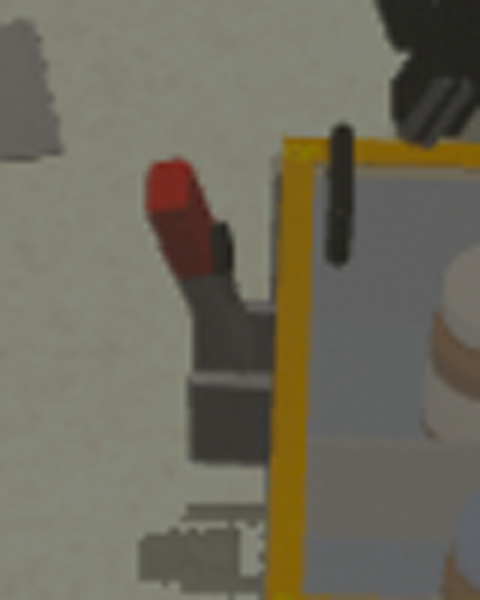

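View pics/j_top.png

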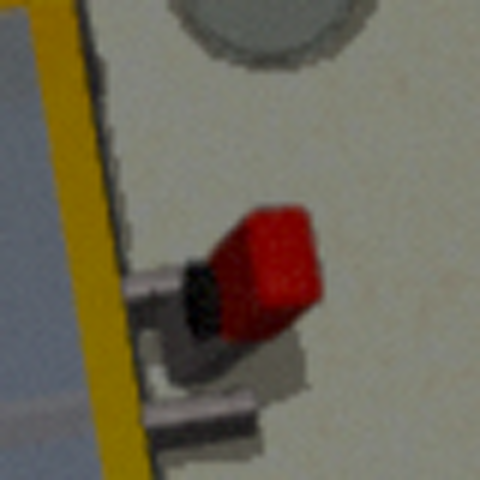

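```bash
python3 -m handwheel '[[[0,0.12,0,-15,-2,0,-1],[0,0.24,0,-35,-5,5,-1],[0,0.36,0,-55,-8,12,-1],[0,0.48,0,-75,-11,20,-1],[0,0.6,0,-95,-14,26,-1],[0,0.72,0,-112,-17,31,-1],[0,0.84,0,-125,-19,35,-1],[0,0.96,0,-132,-20,37,-1],[0,1.08,0,-137,-20,37,-1],[0,1.17,0,-137,-20,37,-1],[0,1.17,0,-137,-20,37,-1]]]'; python3 e.py -168 0 205 45
```

```text
clock: 16.57
tool_pos: [548.4, -140.5, 282.2]
tool_rot: [[-0.105, 0.99, -0.098], [0.708, 0.144, 0.692], [0.699, 0.003, -0.716]]
wrist_force: [-1.0, 0.5, -0.8]
finger_gap: 0.2
t 16.57 pos [ 548.44 -140.5   282.17] gap 0.2 F [-0.97  0.49 -0.81] q [-0.54  0.58  0.48  2.02  0.57 -0.85]
rot [ 0.02  0.01 -0.02] shift [-47.    5.1  62. ]
now case [-177.5     5.53  282.17]
```

```bash
python3 -m handwheel '[[[0,0,0,-10,1,8,-1],[0,0,0,-22,2,22,-1],[0.01,0.01,-0.01,-34,3,36,-1],[0.02,0.01,-0.02,-44,4,50,-1],[0.02,0.01,-0.02,-47,5,60,-1],[0.02,0.01,-0.02,-47,5,60,-1]]]'
cat > cl.py <<'E'
import sys
from e import *
r,h=float(sys.argv[1]),float(sys.argv[2])
s=robot.sense();R0=s["tool_rot"];print("t",round(s["clock"],2),s["tool_pos"],"F",s["wrist_force"],"q",s["joint_pos"])
d=s["tool_pos"][:2]-P[:2];c,sn=np.cos(1.74),np.sin(1.74);print("case",np.array([d[0]*c+d[1]*sn,-d[0]*sn+d[1]*c]))
for a in map(float,sys.argv[3:]):
    t=np.radians(a); p,Rt=tgt(-112+r*np.cos(t)-h*np.sin(t),0,136+r*np.sin(t)+h*np.cos(t),45)
    print(a,"rot",R.from_matrix(R0.T@Rt).as_rotvec().round(3),"sh",(R0.T@(p-s["tool_pos"])).round(0))
E
python3 cl.py 80 9 104 98 92 86 80 74 68 62 56 50
python3 look.py k side,220,100,200,150,4
```

```text
clock: 17.07
tool_pos: [551.7, -129.1, 204.7]
tool_rot: [[-0.123, 0.984, -0.126], [0.698, 0.176, 0.695], [0.706, -0.002, -0.708]]
wrist_force: [-0.8, -0.1, 0.2]
finger_gap: 0.3
t 17.07 [ 551.66 -129.07  204.65] F [-0.75 -0.13  0.18] q [-0.52  0.6   0.33  1.87  0.57 -0.86]
case [-166.78    0.43]
104.0 rot [-0.01  0.    0.  ] sh [24.  1. 14.]
98.0 rot [-0.01  0.    0.  ] sh [31.  1. 18.]
92.0 rot [-0.01  0.    0.  ] sh [38.  1. 23.]
86.0 rot [-0.01  0.    0.  ] sh [45.  1. 28.]
80.0 rot [-0.01  0.    0.  ] sh [51.  1. 34.]
74.0 rot [-0.01  0.    0.  ] sh [56.  1. 41.]
68.0 rot [-0.01  0.    0.  ] sh [60.  1. 48.]
62.0 rot [-0.01  0.    0.  ] sh [64.  1. 55.]
56.0 rot [-0.01  0.    0.  ] sh [67.  1. 63.]
50.0 rot [-0.01  0.    0.  ] sh [69.  1. 71.]
```

View pics/k_side.png

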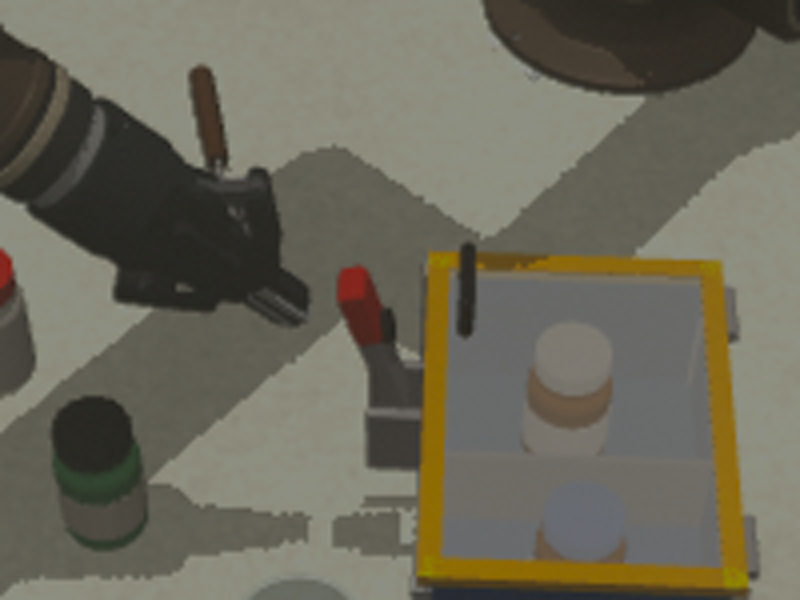

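```bash
python3 -m handwheel '[[[0,0,0,12,1,7,-1],[0,0,0,24,1,14,-1],[0,0,0,31,1,18,-1],[0,0,0,38,1,23,-1],[0,0,0,45,1,28,-1],[0,0,0,51,1,34,-1],[0,0,0,56,1,41,-1],[0,0,0,60,1,48,-1],[0,0,0,64,1,55,-1],[0,0,0,67,1,63,-1],[0,0,0,69,1,71,-1],[0,0,0,69,1,71,-1]]]'
python3 cl.py 80 9 50 45 40 35 30 25 20 15 10 5 2 0 -2
python3 look.py l side,220,100,200,150,4
```

```text
clock: 18.12
tool_pos: [534.8, -30.5, 203.7]
tool_rot: [[-0.124, 0.984, -0.126], [0.697, 0.176, 0.695], [0.706, -0.002, -0.708]]
wrist_force: [0.1, -0.7, 0.2]
finger_gap: 0.2
t 18.12 [534.79 -30.52 203.65] F [ 0.08 -0.7   0.24] q [-0.39  0.46  0.12  1.72  0.64 -0.73]
case [-66.8    0.47]
50.0 rot [-0.01  0.    0.  ] sh [-1.  0. -0.]
45.0 rot [-0.01  0.    0.  ] sh [0. 1. 7.]
40.0 rot [-0.01  0.    0.  ] sh [ 1.  1. 14.]
35.0 rot [-0.01  0.    0.  ] sh [ 1.  1. 21.]
30.0 rot [-0.01  0.    0.  ] sh [-0.  1. 28.]
25.0 rot [-0.01  0.    0.  ] sh [-2.  1. 35.]
20.0 rot [-0.01  0.    0.  ] sh [-3.  1. 42.]
15.0 rot [-0.01  0.    0.  ] sh [-6.  1. 48.]
10.0 rot [-0.01  0.    0.  ] sh [-9.  1. 54.]
5.0 rot [-0.01  0.    0.  ] sh [-13.   1.  60.]
2.0 rot [-0.01  0.    0.  ] sh [-15.   1.  64.]
0.0 rot [-0.01  0.    0.  ] sh [-17.   1.  66.]
-2.0 rot [-0.01  0.    0.  ] sh [-19.   1.  68.]
```

View pics/l_side.png

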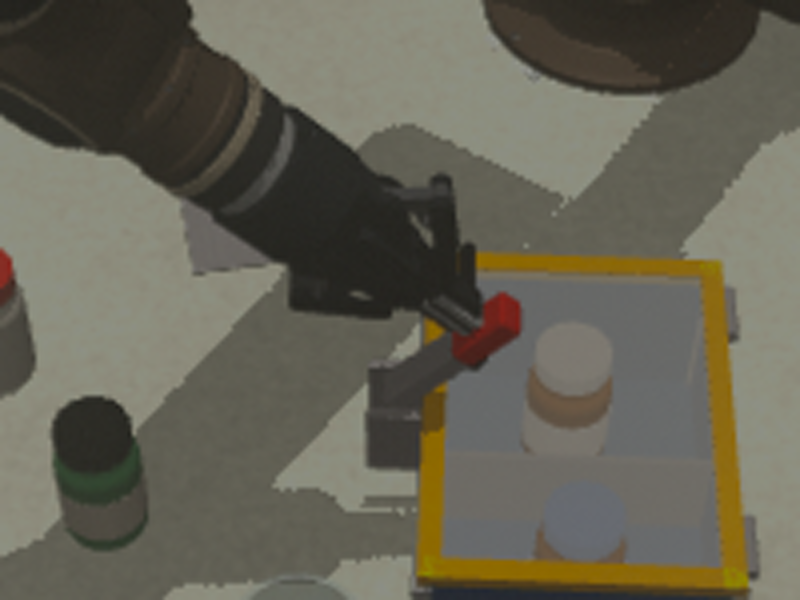

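```bash
python3 -m handwheel '[[[0,0,0,0,1,7,-1],[0,0,0,1,1,14,-1],[0,0,0,1,1,21,-1],[0,0,0,0,1,28,-1],[0,0,0,-2,1,35,-1],[0,0,0,-3,1,42,-1],[0,0,0,-6,1,48,-1],[0,0,0,-9,1,54,-1],[0,0,0,-13,1,59,-1],[0,0,0,-15,1,62,-1],[0,0,0,-15,1,62,-1]]]'
python3 cl.py 80 9 5 2 0 -2 -4
python3 look.py m side,220,100,200,150,4
```

```text
clock: 19.08
tool_pos: [529.8, 1.9, 149.4]
tool_rot: [[-0.123, 0.984, -0.126], [0.697, 0.176, 0.695], [0.707, -0.002, -0.708]]
wrist_force: [-1.3, -0.6, 1.9]
finger_gap: -0.3
t 19.08 [529.8    1.86 149.43] F [-1.26 -0.65  1.87] q [-0.34  0.45 -0.02  1.57  0.66 -0.68]
case [-34.04  -0.07]
5.0 rot [-0.01  0.    0.  ] sh [ 2. -0. -1.]
2.0 rot [-0.01  0.    0.  ] sh [ 0. -0.  2.]
0.0 rot [-0.01  0.    0.  ] sh [-2. -0.  5.]
-2.0 rot [-0.01  0.    0.  ] sh [-3. -0.  7.]
-4.0 rot [-0.01  0.    0.  ] sh [-5. -0.  9.]
```

View pics/m_side.png

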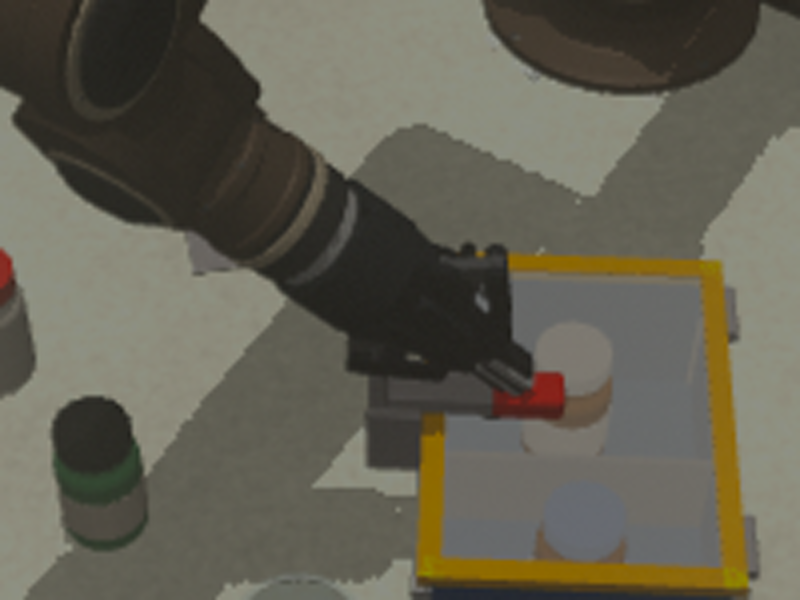

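```bash
python3 -m handwheel '[[[0,0,0,-0.7,0,0.7,-1],[0,0,0,-1.4,0,1.4,-1],[0,0,0,-1.4,0,1.4,-1],[0,0,0,-1.4,0,1.4,-1]]]'
```

```text
clock: 19.47
tool_pos: [529.9, 1.9, 148.9]
tool_rot: [[-0.123, 0.985, -0.124], [0.696, 0.175, 0.696], [0.707, -0.001, -0.707]]
wrist_force: [-1.9, -1.6, 10.5]
finger_gap: 0.3
```

```bash
python3 -m handwheel '[[[0,0,0,-1,0,1,-1],[0,0,0,-1.5,0,1.5,-1],[0,0,0,-1.5,0,1.5,-1],[0,0,0,-1.5,0,1.5,-1]]]'; python3 -m handwheel '[[[0,0,0,5,0,-6,-1],[0,0,0,15,0,-20,-1],[0,0,0,25,0,-45,-1],[0,0,0,30,0,-75,-1],[0,0,0,30,0,-110,-1],[0,0,0,30,0,-140,-1],[0,0,0,30,0,-150,-1],[0,0,0,30,0,-150,-1]]]'; python3 look.py n side,280,120,170,150,4 top,160,80,200,180,4; python3 - <<'E'
from h import *
p=[524.,35.4,1.74]
for d in(0,2,4,6):
    t=np.radians(d)
    f=lambda r,h:case2w(p,[-112+r*np.cos(t)-h*np.sin(t),0,136+r*np.sin(t)+h*np.cos(t)])
    print("clamp",d,f(100,9)[2],proj("side",f(100,9)),proj("top",f(100,9)))
    print("lid",[proj(n,case2w(p,[95-190*np.cos(t)+8*np.sin(t),y,115+190*np.sin(t)+8*np.cos(t)])) for n in("side","top") for y in (-125,125)])
E
```

```text
clock: 19.8
tool_pos: [529.9, 1.9, 148.8]
tool_rot: [[-0.122, 0.985, -0.123], [0.696, 0.173, 0.697], [0.708, -0.0, -0.706]]
wrist_force: [-3.6, -3.6, 13.7]
finger_gap: 0.3
clock: 20.47
tool_pos: [545.5, -83.9, 277.1]
tool_rot: [[-0.123, 0.985, -0.119], [0.697, 0.171, 0.696], [0.706, 0.002, -0.708]]
wrist_force: [-0.7, 0.3, -0.7]
finger_gap: 0.1
clamp 0 145.0 [359.69 195.89] [253.08 185.58]
lid [array([323.56, 243.05]), array([326.54, 162.43]), array([291.13, 112.2 ]), array([313.69, 250.9 ])]
clamp 2 148.48446711342197 [359.65 194.99] [252.92 185.23]
lid [array([323.79, 241.48]), array([326.75, 160.72]), array([290.62, 110.91]), array([313.4 , 251.04])]
clamp 4 151.95372382675095 [359.55 194.08] [252.84 184.86]
lid [array([324.12, 239.89]), array([327.06, 158.99]), array([289.98, 109.63]), array([312.97, 251.21])]
clamp 6 155.40354338507981 [359.4  193.18] [252.83 184.48]
lid [array([324.55, 238.3 ]), array([327.45, 157.27]), array([289.19, 108.34]), array([312.39, 251.4 ])]
```

View pics/n_side.png

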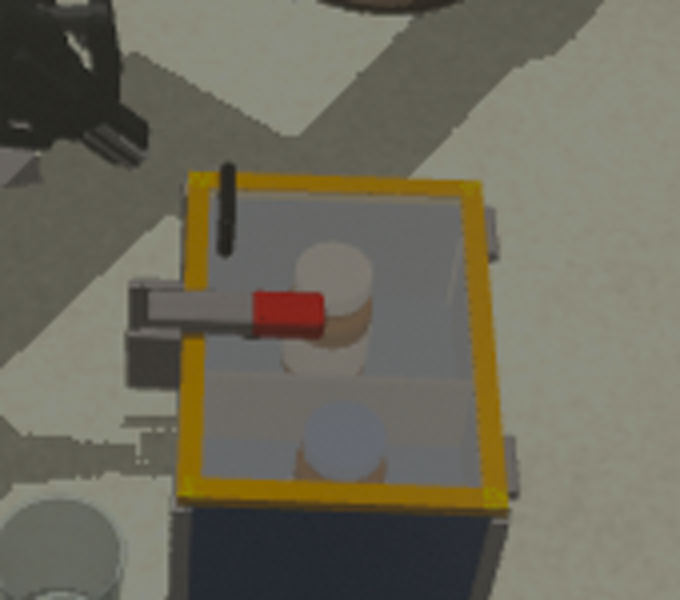

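View pics/n_top.png

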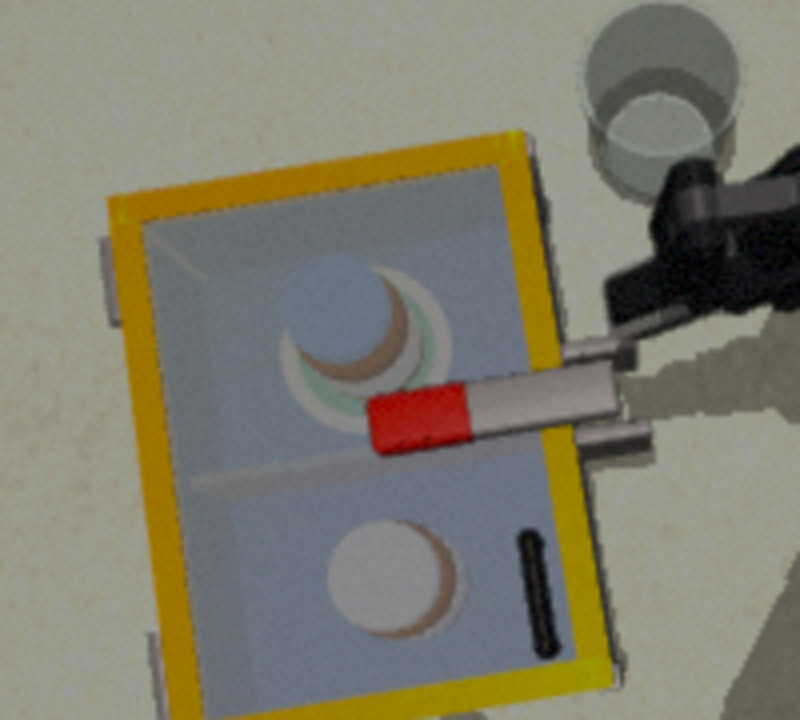

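```bash
python3 -m handwheel '[[[0,0,0,0,0,0,-1],[0,0,0,0,0,0,-1],[0,0,0,0,0,0,-1]]]'; python3 -c "
from workcell import robot
print(robot.close_job())"
```

```text
clock: 20.82
tool_pos: [544.5, -81.3, 274.6]
tool_rot: [[-0.122, 0.985, -0.124], [0.696, 0.174, 0.697], [0.708, -0.001, -0.706]]
wrist_force: [-0.2, -0.5, -0.7]
finger_gap: 0.5
the job is handed in; nothing more can be done
None
```

The jar is on the green pad, the lid is shut and the clamp is down. I handed the job in at 20.8 s of the 64 s allowed; `close_job` reports no verdict.

- **Jar:** I set the amber, blue-capped jar down until light contact (about 5 N), let go and withdrew. The images put it about 3–5 mm from the pad's centre. It is upright.
- **Lid:** I pushed it shut at well under the slam speed. In both views its corners match the fully shut position, and the last push met a hard stop at about 11 N.
- **Clamp:** I swung it down onto the lid and pressed to about 14 N against the stop. The tip lines up with 0 rad in the side view.
- **Other jars:** I never touched the other jars, and the white-capped one still stands in its bay. The green jar stood unmoved in the last side view that showed it, before the clamp came fully down.
- **Arm:** It finished clear of everything, with under 1 N at the wrist.

Two measurements disagreed:
- **Pad position:** It sat about 8 mm from where the case fit put the middle of the bay, in both views. I used the measured pad position, which is within tolerance either way.
- **Green jar:** The two cameras put it about 8 mm apart. That had no effect, because I kept well away from it.

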